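# Clamp a mended porcelain box with a ratchet lever

### The job

The mended porcelain trinket box must stay in the ratchet clamp while its glue sets: stand it the right way up on the clamp's bed, its length along the clamp, between the cork face of the sliding pad and that of the back jaw, and set it down without dropping it. Then work the ratchet lever back and forth so that the pad creeps up notch by notch, feeling the load at the grip, until the box is held snugly end to end without crushing the porcelain. Finish with the lever swung back to its rest, and do not disturb the vase, jug, coffee can or calipers.

Things in the scene. Friction and masses are not known exactly. Their poses are not given: they have to be found in the camera images.
- box_center (a point): centre of the loose mended trinket box: cream porcelain, gilt band, painted roses, a fine mend line across it; 64 mm long (its x), 44 mm wide (its y), 34 mm high, solid and shut, 0.2 to 0.34 kg; this point is 17 mm above its underside. Starts right way up on the table, left of the clamp.
- clamp: the ratchet clamp, fixed on the table: dark iron base 300 (x) x 100 (y) x 16 mm, origin at the centre of its underside. The jaw closes along its own +x. The sliding jaw (x -58 to -32 mm at the start, 70 mm wide, top 69 mm high) carries a sprung cork-faced pad, its face at about x = -10 mm at the start, 66 mm wide, 21 to 65 mm high; springs 6 N per mm, 12 mm of travel.
- clamp_bed (a point): point on top of the clamp's flat steel bed, on the clamp's middle line (clamp x = +30 mm, y = 0, 20 mm above its origin); the bed runs 70 mm back (-x) and 115 mm forward (+x) of it and 36 mm to either side. The box stands on it. Axes as the clamp's.
- back_jaw: the back jaw: iron block 22 mm long, 70 mm wide, 48 mm high, bolted on the bed; origin at the middle of its underside, axes as the clamp's. On its -x side a cork-faced anvil stands on an adjusting screw, its face 16 to 36 mm from the origin, set anew each time and not measured; the space to the pad starts 12 to 34 mm longer than the box. Snug: 10 to 50 N stay on it; above 60 N the box chips.
- lever_pivot (a point): point on the ratchet lever's vertical axis, level with lever_grip, fixed to the clamp (x = -100 mm, y = 0, 92 mm up). A clockwise stroke turns the wheel (24 notches of 0.262 rad) and drives the pad 3.1 mm per notch; anticlockwise the pawl clicks back, and a second pawl holds the wheel, so the jaw falls back only to the last notch passed.
- lever_grip (a point): middle of the round upright black grip at the end of the brass lever, 100 mm from its axis; 18 mm in diameter, from 30 mm below to 20 mm above this point. Push it to and fro between two fingers. Moving the free pad takes 1.5 to 3 N, each click up to 6 N for a moment; with the box squeezed, the grip held still presses back 0.12 N per newton on the box (2.3 N more per notch).
- lever (a joint): lever angle, rad: 0 = rest, against a stop, pointing 109 deg anticlockwise of the clamp's +x seen from above; grows clockwise (working stroke, grip towards the jaws) to 0.70 at the other stop. It stays where left; a full swing to and fro gains two notches. A slow stroke halted where the grip, held still, presses back 4.5 to 6 N leaves the box snug; under 4 N it may be loose, 7.2 N chips it.
- vase: small famille rose vase, 84 mm in diameter, 150 mm high, loose on a brass turntable (150 mm in diameter, 28 mm high); origin at the centre of its foot. Leave it alone.
- jug: pewter cream jug, 76 mm in diameter, 92 mm high, loose on the table, origin at the centre of its foot. Leave it alone.
- can: gilt-rimmed porcelain coffee can (straight cup), 62 mm in diameter, 62 mm high, with a handle, loose on the table, origin at the centre of its foot. Leave it alone.
- calipers: steel outside calipers lying flat on the table, 135 mm long, 88 mm wide, origin at the hinge, legs along its +x. Leave it alone.
Not all that is in view belongs to the job. Leave any blue or orange look-alike of the part that bears box_center alone.

How it is judged (in metres and radians):
On the way, in this order (a step that is already met when the one before it is completed fails the run):
1. the box stands right way up on the clamp's bed, lengthways between the cork faces, and is let go (y of box_center in the frame of clamp between -0.03 and 0.03 m and z of box_center in the frame of clamp between 0.03 and 0.042 m and angle between box_center's own z axis and vertical below 0.1 rad and x of box_center in the frame of clamp above 0.015 m and x of box_center in the frame of back_jaw below -0.04 m and angle between the x axis of box_center and the x axis of clamp, either way round below 0.3 rad and contact force between the fingers and box below 0.05 N), for 0.2 s.
2. the lever, swung forward, presses the box against the back jaw with more than 10 N (contact force between box and back_jaw above 10 N and value of joint lever above 0.1 rad), for 0.05 s.
At the end, for the whole second after the job is handed in: The box is on the clamp's bed, upright and lengthways (both within 0.1 rad), its middle within 30 mm of the clamp's middle line and 42 to 72 mm from the back jaw's origin, squeezed there with 10 to 50 N by the ratchet alone; the lever is within 0.10 rad of rest; all is still (y of box_center in the frame of clamp between -0.03 and 0.03 m and z of box_center in the frame of clamp between 0.03 and 0.042 m and angle between box_center's own z axis and vertical below 0.1 rad and contact force between box and back_jaw between 10 and 50 N and x of box_center in the frame of back_jaw between -0.072 and -0.042 m and angle between the x axis of box_center and the x axis of clamp, either way round below 0.1 rad and value of joint lever below 0.1 rad and linear speed of box below 0.01 m/s); the robot touches nothing.
It fails at once if the porcelain is crushed: more than 60 N between the box and the back jaw (contact force between box and back_jaw above 60 N).
It fails at once if the box is dropped: it moves faster than 0.45 m/s while not held (linear speed of box above 0.45 m/s and contact force between the fingers and box below 0.01 N).
It fails at once if the box is tipped over (angle between box_center's own z axis and vertical above 0.6 rad).
It fails at once if the vase, jug, coffee can or calipers are moved by more than 20 mm (distance of any of vase, jug, can, calipers from where it was at the start of the episode above 0.02 m).
It also fails if it takes over 72 s, if anything falls off the work surface, if the arm or the gripper's body presses on something with over 40 N, if the wrist force passes 120 N, or if a joint passes its speed limit or range.

### The arm

A 6-joint arm with a two-finger parallel gripper is mounted at the origin on the work surface. World frame = base frame: x ahead of the robot, y to its left, z up, the work surface at z = 0. Lengths are in m, angles in degrees, forces in N, time in s.
With the tool pointing down it reaches from about 0.3 to 1 m from the base axis. Payload 5.1 kg.
Tool frame: the origin (TCP) lies at the very end of the fingers, on their centre line; the grasp point (between the pads) lies 19 mm behind it; z points along the fingers, y is the line along which they close (so a half turn about z gives the same grasp; the last joint's range is limited). The gripper opens to 95 mm and grips with 3 to 60 N. Pads are 20 mm wide; open, the fingers measure 119 mm over their backs; the gripper's body (75 mm by 180 mm) begins 59 mm behind the grasp point.
Start: joints at [-72.571, 7.093, 94.555, -0, 78.352, -4.733], TCP at [0.245, -0.602, 0.215] pointing down, gripper open.
Joint ranges: [-149.61, 149.61], [-58.7, 133.49], [1.44, 155.28], [-77.14, 257.14], [18.33, 153.61], [-166.67, 166.67]. Speed limits (degrees/s): [147.25, 147.25, 180, 180, 180, 180].

### API

Orientations are given as [roll, pitch, yaw] about the fixed x, y, z axes, in that order (R = Rz(yaw) Ry(pitch) Rx(roll)).
In Python, from workcell import manip, camera, calibration, job gives the robot as it stands.
- The arm moves only by the tool servo_tool, never from a script. Its argument "deltas" is a list of rows, each an object with "slide": the shift along the tool's x, y, z in mm, a list of three; "turn": the turn, a rotation vector about the tool's x, y, z in rad, a list of three; "fingers": the opening, from 0 (shut) to 1 (fully open). A call has 1 to 20 rows; each row shifts and turns the commanded pose from where the row before left it, along the tool's axes as they then stand; what a row does not reach is not made up. A row lasts 1/12 s, in which the tool goes at most 41.7 mm and 7.16 degrees, less where a joint would pass 70% of its speed; a pose out of reach is approached as far as the arm can. A call is refused whole if a number of a shift passes 41.7 or a number of a turn 0.125, either way. A call with a gripper value outside its range is refused whole. The fingers move at their own pace and stop on an object; "force" is the grip in N (left out, the last holds). Time passes only in rows, so rows that do not move let the fingers close. It gives the time, the measured TCP pose, the force, the opening and the grip force at its end, in the units of the state.
- manip.state(): the state, without advancing time (a new reading comes with each control period).
- camera(name): name is "scene" or "top" or "wrist"; returns the picture (420x560x3 uint8, red, green, blue); there is no depth.
- calibration(name): a dict with "mtx" (3x3 intrinsics, pixels), "extrinsics" (4x4, takes a point from camera to world coordinates). Camera axes: x right, y down, z forward; pixel columns grow to the right and rows downward; lengths in m; the calibration is good to about 2 mm. A picture is of the moment at which its call begins: read the wrist's pose just before it. calibration takes no time and is no camera call; for the wrist camera it gives the pose at the moment of the call.
- job.hand_in(): hands the job in; it is judged then, once.
The state is a dict: "clock": time; "joint_pos": joint angles; "qvel": joint speeds; "joint_efforts": joint torques, N m; "eef_pos": TCP position; "tool_rot": TCP orientation; "wrist_force": force on the tool from outside, world axes, zero at the start; "ft_torque": the same for the moment, N m; "gripper_width": finger opening in m; "finger_force": force on a finger pad.
Only numpy, scipy, OpenCV 4.12 (cv2) and the standard library are available. Lean on these libraries where they do the work, as an engineer would, in place of code of your own. Each camera call takes 0.05 s, during which the arm holds its last target. There are 200 camera calls.

## Working session

There is one attempt and no reset: what is moved stays moved. The work goes in short steps, Python scripts to look and compute and a tool call to move; the robot and the scene stay as the last step left them, time stands still between calls to the robot, and variables do not carry over. Pictures are saved under pics/ and viewed, at most 12 in all, crops included, and the job is handed in when it is done.

Besides the shell and the picture viewer there is one more tool, called after ">>>" in YAML: its name, and indented under it one key for each argument. servo_tool: Moves the arm, as the interface text tells. Its arguments: {"type":"object","properties":{"deltas":{"type":"array","items":{"type":"object","properties":{"slide":{"type":"array","items":{"type":"number"}},"turn":{"type":"array","items":{"type":"number"}},"fingers":{"type":"number"}}}},"force":{"type":"number"}},"required":["deltas"]}

```bash
mkdir -p pics; cat > h.py <<'E'
import numpy as np, cv2
from workcell import manip, camera, calibration, job
def ray(name,u,v,z,cal=None):
    c=cal or calibration(name); K=np.array(c['mtx']);E=np.array(c['extrinsics'])
    d=E[:3,:3]@np.linalg.solve(K,[u,v,1]); o=E[:3,3]
    return o+d*(z-o[2])/d[2]
def proj(name,p,cal=None):
    c=cal or calibration(name); K=np.array(c['mtx']);E=np.linalg.inv(np.array(c['extrinsics']))
    q=K@(E[:3,:3]@np.array(p)+E[:3,3]); return q[:2]/q[2]
def save(name,f):
    im=camera(name); cv2.imwrite('pics/'+f,im[:,:,::-1]); return im
E
python3 - <<'E'
from h import *
print(manip.state())
save('top','t0.png');save('scene','s0.png')
for n in('top','scene'):
    c=calibration(n);print(n,np.round(c['mtx'],1).tolist(),np.round(c['extrinsics'],3).tolist())
E
```

```text
{'clock': 0.0, 'joint_pos': array([-7.25694205e+01,  7.13214590e+00,  9.46325554e+01,  2.24991422e-04,
        7.83499973e+01, -4.73331994e+00]), 'qvel': array([ 0.00892071,  0.00518778, -0.01643419,  0.05600945, -0.03373873,
       -0.00100366]), 'joint_efforts': array([ 2.04468192e-04, -4.17601848e+01, -3.59934998e+01,  7.75038754e-02,
        4.90038958e-02, -1.61711646e-04]), 'eef_pos': array([ 0.24499658, -0.60138654,  0.21341803]), 'tool_rot': array([-1.79885711e+02, -9.68421685e-03,  2.21638441e+01]), 'wrist_force': array([-0.01308378,  0.35556396,  0.93827182]), 'ft_torque': array([ 0.04176216,  0.015059  , -0.06948936]), 'finger_force': 0.0, 'gripper_width': 0.09472611818168007}
top [[440.5, 0.0, 277.3], [0.0, 440.5, 214.3], [0.0, 0.0, 1.0]] [[0.018, -0.986, 0.167, 0.39], [-1.0, -0.015, 0.02, -0.016], [-0.018, -0.168, -0.986, 1.379], [0.0, 0.0, 0.0, 1.0]]
scene [[543.7, 0.0, 270.8], [0.0, 543.7, 214.4], [0.0, 0.0, 1.0]] [[0.581, 0.597, -0.553, 1.362], [0.814, -0.414, 0.409, -0.539], [0.015, -0.688, -0.726, 1.023], [0.0, 0.0, 0.0, 1.0]]
```

View pics/t0.png

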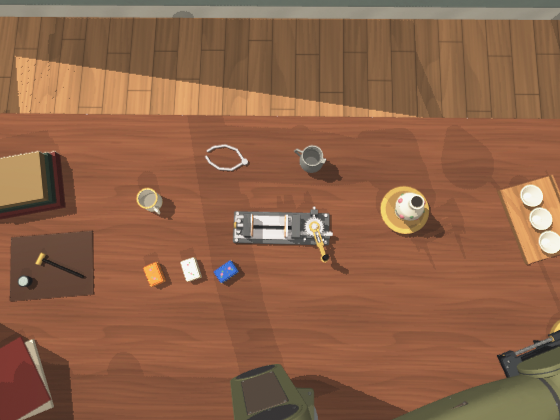

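View pics/s0.png

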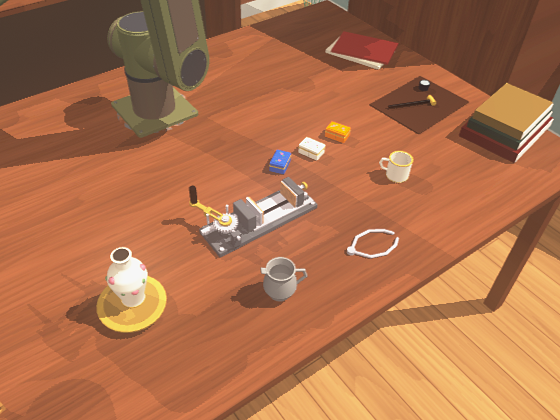

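The top view shows the white box at about (191,269), between an orange look-alike at (154,274) and a blue one at (227,272). The clamp spans (235–330, 212–246), with its back jaw on the left and the lever grip near (325,257). I'll zoom in.

```bash
python3 - <<'E'
from h import *
a=cv2.imread('pics/t0.png')[195:300,140:340]; cv2.imwrite('pics/c1.png',cv2.resize(a,None,fx=4,fy=4,interpolation=cv2.INTER_CUBIC))
a=cv2.imread('pics/s0.png')[120:260,180:360]; cv2.imwrite('pics/c2.png',cv2.resize(a,None,fx=4,fy=4,interpolation=cv2.INTER_CUBIC))
E
```

```text
(no output)
```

View pics/c1.png

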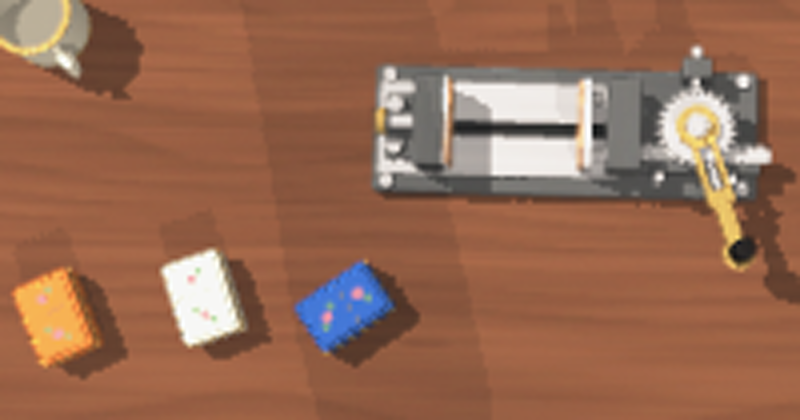

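View pics/c2.png

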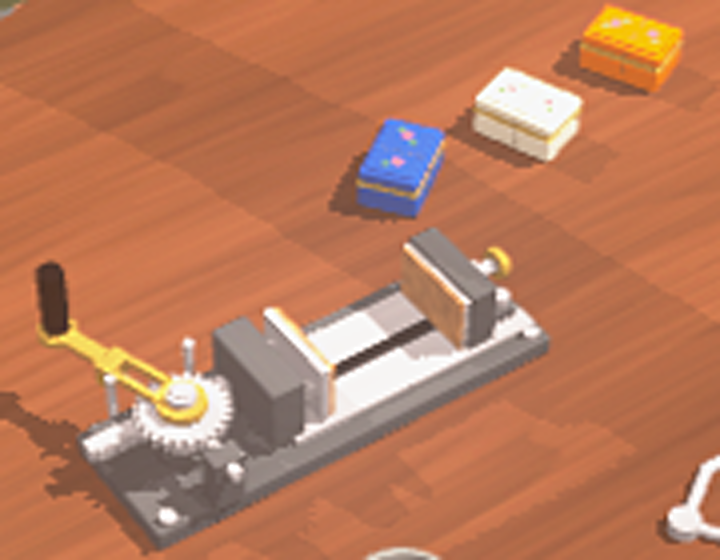

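The crop shows the box's top-face corners at about (162,268), (213,249), (245,328) and (192,347). The clamp base corners are at (377,65), (757,80), (757,200) and (373,193). The pad face is at x≈580, the anvil face at x≈452 and the grip top at about (741,248).

```bash
python3 - <<'E'
from h import *
def P(x,y,z): return ray('top',140+x/4-.4,195+y/4-.4,z)*1000
r=lambda a:np.round(a,1).tolist()
b=[P(*c,.034) for c in((162,268),(213,249),(245,328),(192,347))]
print('box',r(np.mean(b,0)),[r(np.linalg.norm(b[i]-b[(i+1)%4])) for i in range(4)])
l=b[0]-b[3]+b[1]-b[2];print('long yaw',np.degrees(np.arctan2(l[1],l[0])))
c=[P(*q,.016) for q in((377,65),(757,80),(757,200),(373,193))]
print('clamp',r(np.mean(c,0)),[r(np.linalg.norm(c[i]-c[(i+1)%4])) for i in range(4)])
l=c[0]-c[1]+c[3]-c[2];print('yaw',np.degrees(np.arctan2(l[1],l[0])))
print('pad',r(P(579,80,.065)),r(P(579,170,.065)),'anvil',r(P(452,80,.065)),r(P(452,165,.065)))
print('gripTop',r(P(741,248,.112)),'pivot',r(P(698,125,.08)))
print(np.linalg.norm(P(741,248,.112)-P(698,125,.112)))
E
```

```text
box [445.5, 273.4, 34.0] [41.2, 65.3, 42.3, 64.7]
long yaw 24.28326375928697
clamp [577.9, -0.0, 16.0] [298.5, 94.2, 297.9, 101.1]
yaw 89.2295270844267
pad [612.6, -10.1, 65.0] [544.2, -11.1, 65.0] anvil [611.1, 86.0, 65.0] [546.4, 84.2, 65.0]
gripTop [484.4, -128.2, 112.0] pivot [577.5, -99.1, 80.0]
93.78364397360691
```

The measurements agree with the given sizes: box 65×42 mm, base 298×98 mm, pad face at y=−10, and grip at the position predicted for the lever's rest. Now moving over the box.

>>> servo_tool:
  deltas:
    - {"slide": [10,-15,0],"fingers": 0.78}
    - {"slide": [21,-30,0]}
    - {"slide": [21,-30,0]}
    - {"slide": [21,-30,0]}
    - {"slide": [21,-30,0]}
    - {"slide": [21,-30,0]}
    - {"slide": [21,-30,0]}
    - {"slide": [21,-30,0]}
    - {"slide": [21,-30,0]}
    - {"slide": [21,-30,0]}
    - {"slide": [21,-30,0]}
    - {"slide": [21,-30,0]}
    - {"slide": [21,-30,0]}
    - {"slide": [21,-30,0]}
    - {"slide": [21,-30,0]}
    - {"slide": [21,-30,0]}
    - {"slide": [21,-30,0]}
    - {"slide": [21,-30,0]}
    - {"slide": [21,-30,0]}
    - {"slide": [21,-30,0]}

```text
invalid input at $.deltas[0]: expected keys slide, turn, fingers
```

>>> servo_tool:
  deltas:
    - {"slide": [10,-15,0],"turn": [0,0,0],"fingers": 0.78}
    - {"slide": [21,-30,0],"turn": [0,0,0],"fingers": 0.78}
    - {"slide": [21,-30,0],"turn": [0,0,0],"fingers": 0.78}
    - {"slide": [21,-30,0],"turn": [0,0,0],"fingers": 0.78}
    - {"slide": [21,-30,0],"turn": [0,0,0],"fingers": 0.78}
    - {"slide": [21,-30,0],"turn": [0,0,0],"fingers": 0.78}
    - {"slide": [21,-30,0],"turn": [0,0,0],"fingers": 0.78}
    - {"slide": [21,-30,0],"turn": [0,0,0],"fingers": 0.78}
    - {"slide": [21,-30,0],"turn": [0,0,0],"fingers": 0.78}
    - {"slide": [21,-30,0],"turn": [0,0,0],"fingers": 0.78}
    - {"slide": [21,-30,0],"turn": [0,0,0],"fingers": 0.78}
    - {"slide": [21,-30,0],"turn": [0,0,0],"fingers": 0.78}
    - {"slide": [21,-30,0],"turn": [0,0,0],"fingers": 0.78}
    - {"slide": [21,-30,0],"turn": [0,0,0],"fingers": 0.78}
    - {"slide": [21,-30,0],"turn": [0,0,0],"fingers": 0.78}
    - {"slide": [21,-30,0],"turn": [0,0,0],"fingers": 0.78}
    - {"slide": [21,-30,0],"turn": [0,0,0],"fingers": 0.78}
    - {"slide": [21,-30,0],"turn": [0,0,0],"fingers": 0.78}
    - {"slide": [21,-30,0],"turn": [0,0,0],"fingers": 0.78}
    - {"slide": [21,-30,0],"turn": [0,0,0],"fingers": 0.78}

```text
clock: 1.77
eef_pos: [0.403, 0.096, 0.2144]
tool_rot: [180.0, -0.0, 22.2]
wrist_force: [0.7, -0.2, 0.2]
gripper_width: 0.0744
finger_force: 0.0
```

>>> servo_tool:
  deltas:
    - {"slide": [24,-34,0],"turn": [0,0,0],"fingers": 0.78}
    - {"slide": [24,-34,0],"turn": [0,0,-0.037],"fingers": 0.78}
    - {"slide": [24,-34,0],"turn": [0,0,0],"fingers": 0.78}
    - {"slide": [23,-30,0],"turn": [0,0,0],"fingers": 0.78}
    - {"slide": [11,-16,0],"turn": [0,0,0],"fingers": 0.78}
    - {"slide": [0,0,0],"turn": [0,0,0],"fingers": 0.78}
    - {"slide": [0,0,0],"turn": [0,0,0],"fingers": 0.78}

```text
clock: 2.35
eef_pos: [0.4415, 0.2724, 0.2138]
tool_rot: [180.0, 0.1, 24.4]
wrist_force: [-0.7, 0.6, -0.5]
gripper_width: 0.0742
finger_force: 0.0
```

```bash
python3 - <<'E'
from h import *
c=calibration('wrist');save('wrist','w1.png');s=manip.state();print(s['eef_pos'],s['tool_rot'])
np.savez('w1.npz',mtx=c['mtx'],extrinsics=c['extrinsics'])
print(np.round(c['extrinsics'],3).tolist(), proj('wrist',[.4455,.2734,.034]))
E
```

```text
[0.44159608 0.27156349 0.21397681] [1.79972904e+02 9.19968404e-02 2.43134006e+01]
[[0.413, -0.881, -0.23, 0.506], [-0.911, -0.4, -0.104, 0.301], [0.0, 0.252, -0.968, 0.384], [0.0, 0.0, 0.0, 1.0]] [274.18276332 189.04049315]
```

View pics/w1.png

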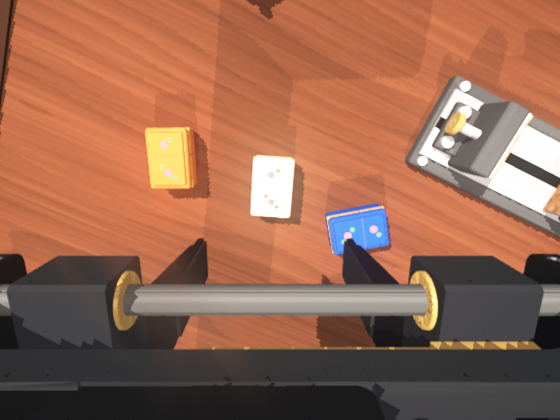

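The wrist view shows the box at (272,187), with corners near (253,156), (294,158), (291,217) and (250,214). The blue box is at (358,230), clear of the finger path. Next I'll refine the box's pose.

```bash
python3 - <<'E'
from h import *
c=dict(np.load('w1.npz'));im=cv2.imread('pics/w1.png')
m=(im.min(2)>150).astype(np.uint8);m[:, :230]=0;m[:,320:]=0;m[:130]=0;m[235:]=0
m=cv2.morphologyEx(m,cv2.MORPH_CLOSE,np.ones((7,7)))
cs=max(cv2.findContours(m,0,1)[0],key=cv2.contourArea)
p=cv2.boxPoints(cv2.minAreaRect(cs));print(p.tolist())
b=np.array([ray('wrist',u,v,.034,c) for u,v in p])*1000
print(np.round(b,1).tolist(),b.mean(0));e=np.roll(b,-1,0)-b
for d in e[:2]:print(np.linalg.norm(d),np.degrees(np.arctan2(d[1],d[0])))
E
```

```text
[[248.7301025390625, 215.04869079589844], [252.79205322265625, 154.11949157714844], [294.606201171875, 156.90708923339844], [290.54425048828125, 217.83628845214844]]
[[407.8, 287.6, 34.0], [469.8, 309.6, 34.0], [485.1, 268.9, 34.0], [423.7, 244.8, 34.0]] [446.60194221 277.73149326  34.        ]
65.77838020269719 19.59843485316325
43.5617016310333 -69.37156018492148
```

>>> servo_tool:
  deltas:
    - {"slide": [6.4,-2.4,15],"turn": [0,0,0.056],"fingers": 0.78}
    - {"slide": [0,0,35],"turn": [0,0,0],"fingers": 0.78}
    - {"slide": [0,0,40],"turn": [0,0,0],"fingers": 0.78}
    - {"slide": [0,0,40],"turn": [0,0,0],"fingers": 0.78}
    - {"slide": [0,0,40],"turn": [0,0,0],"fingers": 0.78}
    - {"slide": [0,0,25],"turn": [0,0,0],"fingers": 0.78}
    - {"slide": [0,0,13],"turn": [0,0,0],"fingers": 0.78}
    - {"slide": [0,0,0],"turn": [0,0,0],"fingers": 0.6}
    - {"slide": [0,0,0],"turn": [0,0,0],"fingers": 0.3}
    - {"slide": [0,0,0],"turn": [0,0,0],"fingers": 0.3}
    - {"slide": [0,0,0],"turn": [0,0,0],"fingers": 0.3}
    - {"slide": [0,0,0],"turn": [0,0,0],"fingers": 0.3}
    - {"slide": [0,0,0],"turn": [0,0,0],"fingers": 0.3}
    - {"slide": [0,0,0],"turn": [0,0,0],"fingers": 0.3}
  force: 20

```text
clock: 3.57
eef_pos: [0.4481, 0.2775, 0.0086]
tool_rot: [-180.0, -0.2, 21.1]
wrist_force: [-1.5, 0.1, 6.3]
gripper_width: 0.0442
finger_force: 20.0
```

>>> servo_tool:
  deltas:
    - {"slide": [0,0,-10],"turn": [0,0,0],"fingers": 0.3}
    - {"slide": [0,0,-30],"turn": [0,0,0],"fingers": 0.3}
    - {"slide": [0,0,-40],"turn": [0,0,0],"fingers": 0.3}
    - {"slide": [0,0,-40],"turn": [0,0,0],"fingers": 0.3}
    - {"slide": [2,15,0],"turn": [0,0,0],"fingers": 0.3}
    - {"slide": [4,28,0],"turn": [0,0,0],"fingers": 0.3}
    - {"slide": [4,28,0],"turn": [0,0,0],"fingers": 0.3}
    - {"slide": [4,28,0],"turn": [0,0,0],"fingers": 0.3}
    - {"slide": [4,28,0],"turn": [0,0,0],"fingers": 0.3}
    - {"slide": [4,28,0],"turn": [0,0,0],"fingers": 0.3}
    - {"slide": [4,28,0],"turn": [0,0,0],"fingers": 0.3}
    - {"slide": [4,28,0],"turn": [0,0,0],"fingers": 0.3}
    - {"slide": [4,28,0],"turn": [0,0,0],"fingers": 0.3}
    - {"slide": [2,29,0],"turn": [0,0,0],"fingers": 0.3}

```text
clock: 4.73
eef_pos: [0.5769, 0.0384, 0.1265]
tool_rot: [-180.0, 0.0, 21.1]
wrist_force: [0.1, 1.0, -2.3]
gripper_width: 0.0437
finger_force: 20.0
```

>>> servo_tool:
  deltas:
    - {"slide": [0,0,0],"turn": [0,0,-0.119],"fingers": 0.3}
    - {"slide": [0,0,0],"turn": [0,0,-0.119],"fingers": 0.3}
    - {"slide": [0,0,0],"turn": [0,0,-0.119],"fingers": 0.3}
    - {"slide": [0,0,0],"turn": [0,0,-0.119],"fingers": 0.3}
    - {"slide": [0,0,0],"turn": [0,0,-0.119],"fingers": 0.3}
    - {"slide": [0,0,0],"turn": [0,0,-0.119],"fingers": 0.3}
    - {"slide": [0,0,0],"turn": [0,0,-0.119],"fingers": 0.3}
    - {"slide": [0,0,0],"turn": [0,0,-0.119],"fingers": 0.3}
    - {"slide": [0,0,0],"turn": [0,0,-0.119],"fingers": 0.3}
    - {"slide": [0,0,0],"turn": [0,0,-0.119],"fingers": 0.3}
    - {"slide": [0,0,0],"turn": [0,0,0],"fingers": 0.3}
    - {"slide": [0,0,0],"turn": [0,0,0],"fingers": 0.3}
    - {"slide": [0,0,0],"turn": [0,0,0],"fingers": 0.3}

```text
clock: 5.82
eef_pos: [0.5765, 0.0397, 0.1265]
tool_rot: [-180.0, 0.0, 89.1]
wrist_force: [0.8, -0.2, -2.9]
gripper_width: 0.0439
finger_force: 20.0
```

```bash
python3 - <<'E'
from h import *
c=calibration('wrist');save('wrist','w2.png');s=manip.state();print(s['eef_pos'],s['tool_rot'],s['joint_pos'],s['gripper_width'])
np.savez('w2.npz',mtx=c['mtx'],extrinsics=c['extrinsics'])
E
```

```text
[0.57663025 0.03965327 0.12658782] [-1.79981161e+02  5.03738475e-03  8.91490152e+01] [-1.38443477e+00  2.17028194e+00  1.08544432e+02 -5.57214108e-03
  6.93040773e+01 -5.31479073e-01] 0.04412716860251132
```

View pics/w2.png

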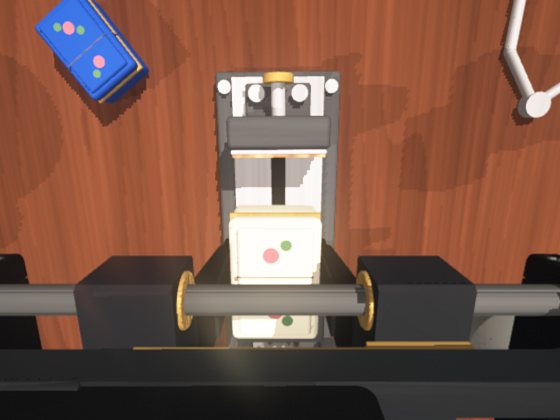

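The wrist view shows the box held straight, its front edge at v≈207. The anvil's cork edge is at v≈156 (u 231–326), and the clamp base's end edges are at u 217 and 340, v≈75.

```bash
python3 - <<'E'
from h import *
c=dict(np.load('w2.npz'));f=lambda u,v,z:(ray('wrist',u,v,z,c)*1000).round(1).tolist()
print('anvil',f(231,157,.065),f(326,156,.065),'base',f(216,73,.016),f(340,73,.016),'base low',f(221,240,.016),f(337,240,.016))
print('box far top',f(232,216,.152),f(321,216,.152),f(235,207,.152),f(316,207,.152))
print('jawtop',f(229,118,.068),f(328,118,.068))
E
```

```text
anvil [547.1, 88.9, 65.0] [612.5, 88.6, 65.0] base [532.0, 150.1, 16.0] [629.4, 148.6, 16.0] base low [528.2, 11.6, 16.0] [631.4, 10.1, 16.0]
box far top [557.8, 70.2, 152.0] [597.9, 69.6, 152.0] [559.3, 74.3, 152.0] [595.6, 73.8, 152.0]
jawtop [547.4, 114.7, 68.0] [612.8, 113.7, 68.0]
```

>>> servo_tool:
  deltas:
    - {"slide": [0,2,10],"turn": [0,0,0],"fingers": 0.3}
    - {"slide": [0,0,25],"turn": [0,0,0],"fingers": 0.3}
    - {"slide": [0,0,25],"turn": [0,0,0],"fingers": 0.3}
    - {"slide": [0,0,20],"turn": [0,0,0],"fingers": 0.3}
    - {"slide": [0,0,10],"turn": [0,0,0],"fingers": 0.3}
    - {"slide": [0,0,3],"turn": [0,0,0],"fingers": 0.3}
    - {"slide": [0,0,1],"turn": [0,0,0],"fingers": 0.3}
    - {"slide": [0,0,1],"turn": [0,0,0],"fingers": 0.3}
    - {"slide": [0,0,1],"turn": [0,0,0],"fingers": 0.3}
    - {"slide": [0,0,0],"turn": [0,0,0],"fingers": 0.3}
    - {"slide": [0,0,0],"turn": [0,0,0],"fingers": 0.3}

```text
clock: 6.78
eef_pos: [0.5797, 0.0396, 0.0318]
tool_rot: [179.9, 0.0, 89.3]
wrist_force: [0.3, 0.5, -2.9]
gripper_width: 0.0443
finger_force: 20.0
```

>>> servo_tool:
  deltas:
    - {"slide": [0,0,1],"turn": [0,0,0],"fingers": 0.3}
    - {"slide": [0,0,1],"turn": [0,0,0],"fingers": 0.3}
    - {"slide": [0,0,0.5],"turn": [0,0,0],"fingers": 0.3}
    - {"slide": [0,0,0],"turn": [0,0,0],"fingers": 0.3}
    - {"slide": [0,0,0],"turn": [0,0,0],"fingers": 0.3}

```text
clock: 7.2
eef_pos: [0.5791, 0.0396, 0.0287]
tool_rot: [180.0, -0.0, 89.3]
wrist_force: [-0.9, -0.6, 0.9]
gripper_width: 0.0437
finger_force: 20.0
```

The load has left the wrist, so the box is on the bed. Releasing it and rising.

>>> servo_tool:
  deltas:
    - {"slide": [0,0,0.3],"turn": [0,0,0],"fingers": 0.4}
    - {"slide": [0,0,0],"turn": [0,0,0],"fingers": 0.5}
    - {"slide": [0,0,0],"turn": [0,0,0],"fingers": 0.65}
    - {"slide": [0,0,0],"turn": [0,0,0],"fingers": 0.7}
    - {"slide": [0,0,0],"turn": [0,0,0],"fingers": 0.7}
    - {"slide": [0,0,-10],"turn": [0,0,0],"fingers": 0.7}
    - {"slide": [0,0,-30],"turn": [0,0,0],"fingers": 0.7}
    - {"slide": [0,0,-40],"turn": [0,0,0],"fingers": 0.7}
    - {"slide": [0,0,-40],"turn": [0,0,0],"fingers": 0.7}
    - {"slide": [0,0,-40],"turn": [0,0,0],"fingers": 0.7}
    - {"slide": [0,0,-20],"turn": [0,0,0],"fingers": 0.7}
    - {"slide": [0,0,0],"turn": [0,0,0],"fingers": 0.7}

```text
clock: 8.2
eef_pos: [0.5825, 0.0396, 0.2165]
tool_rot: [179.2, 0.0, 89.3]
wrist_force: [0.8, -0.1, 0.4]
gripper_width: 0.0664
finger_force: 0.0
```

```bash
python3 - <<'E'
from h import *
print(manip.state()['eef_pos'])
a=save('top','t3.png')[190:280,210:350,::-1]; b=save('scene','s3.png')[160:260,180:330,::-1]
z=lambda q,f:cv2.resize(q,f,interpolation=cv2.INTER_CUBIC)
cv2.imwrite('pics/c3.png',np.hstack([z(a,(420,270)),z(b,(375,270))]))
E
```

```text
[0.58249971 0.03957861 0.21647225]
```

View pics/c3.png

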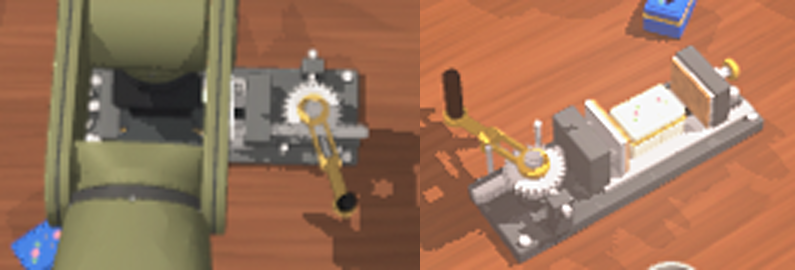

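The box stands upright and lengthways between the cork faces. Next, moving over the lever grip.

>>> servo_tool:
  deltas:
    - {"slide": [-20,-11,0],"turn": [0.014,0,0],"fingers": 0.5}
    - {"slide": [-30,-17,0],"turn": [0,0,0],"fingers": 0.5}
    - {"slide": [-32,-18,0],"turn": [0,0,0],"fingers": 0.5}
    - {"slide": [-32,-18,0],"turn": [0,0,0],"fingers": 0.5}
    - {"slide": [-30,-17,0],"turn": [0,0,0],"fingers": 0.5}
    - {"slide": [-28,-15,0],"turn": [0,0,0],"fingers": 0.5}
    - {"slide": [0,0,0],"turn": [0,0,0.112],"fingers": 0.5}
    - {"slide": [0,0,0],"turn": [0,0,0.112],"fingers": 0.5}
    - {"slide": [0,0,0],"turn": [0,0,0.112],"fingers": 0.5}
    - {"slide": [0,0,0],"turn": [0,0,0.112],"fingers": 0.5}
    - {"slide": [0,0,0],"turn": [0,0,0.112],"fingers": 0.5}
    - {"slide": [0,0,0],"turn": [0,0,0.112],"fingers": 0.5}
    - {"slide": [0,0,0],"turn": [0,0,0.112],"fingers": 0.5}
    - {"slide": [0,0,0],"turn": [0,0,0.112],"fingers": 0.5}
    - {"slide": [0,0,0],"turn": [0,0,0.112],"fingers": 0.5}
    - {"slide": [0,0,0],"turn": [0,0,0.112],"fingers": 0.5}
    - {"slide": [0,0,0],"turn": [0,0,0.119],"fingers": 0.5}
    - {"slide": [0,0,0],"turn": [0,0,0],"fingers": 0.5}
    - {"slide": [0,0,0],"turn": [0,0,0],"fingers": 0.5}

```text
clock: 9.88
eef_pos: [0.4796, -0.1307, 0.2069]
tool_rot: [-179.6, 0.9, 18.4]
wrist_force: [-0.3, -1.0, -0.5]
gripper_width: 0.0472
finger_force: 0.0
```

```bash
python3 - <<'E'
from h import *
c=calibration('wrist');save('wrist','w4.png');s=manip.state();print(s['eef_pos'],s['tool_rot'],s['joint_pos'],s['wrist_force'])
np.savez('w4.npz',mtx=c['mtx'],extrinsics=c['extrinsics'])
for p in([.4841,-.1314,.112],[.4841,-.1314,.062],[.579,-.1,.09]):print(proj('wrist',p))
E
```

```text
[ 0.47978917 -0.13081246  0.20733285] [-179.62386869    0.89228614   18.42903376] [-21.27244573 -11.76687493 113.54318095  -0.28566645  79.15061077
  50.35748938] [ 0.52461758 -0.11310204  0.21997965]
[277.21593078 207.16730605]
[277.19465321 194.13465149]
[277.70769314  79.96334701]
```

View pics/w4.png

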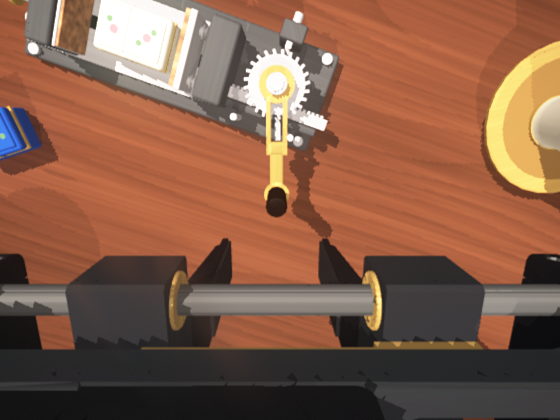

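The wrist view shows the grip top at (277,204) and the wheel centre at (278,82), within 2 mm of prediction.

```bash
cat >> h.py <<'E'
from scipy.spatial.transform import Rotation as Ro
def goto(p,yaw):
    s=manip.state();R=Ro.from_euler('xyz',s['tool_rot'],degrees=True);T=Ro.from_euler('xyz',[180,0,yaw],degrees=True)
    print('slide',np.round(R.inv().apply((np.array(p)-s['eef_pos'])*1000),2),'turn',np.round((R.inv()*T).as_rotvec(),4))
PIV=np.array([.579,-.100])
def lev():
    s=manip.state();d=s['eef_pos'][:2]-PIV;th=np.degrees(np.arctan2(d[1],d[0]))%360
    t=np.radians(th);tan=np.array([np.sin(t),-np.cos(t)])
    print('t',round(s['clock'],2),'ang %.4f r %.1f'%(np.radians(198.3-th),1000*np.linalg.norm(d)),'Ftan(fwd) %.2f'%(s['wrist_force'][:2]@tan),np.round(s['wrist_force'],2),np.round(s['eef_pos'],4),np.round(s['tool_rot'],2),round(s['gripper_width'],4))
E
python3 -c "
from h import *
goto([.4855,-.131,.072],18.3)
c=dict(np.load('w4.npz'));print(ray('wrist',277,204,.112,c),ray('wrist',277,192,.062,c),ray('wrist',278,82,.09,c))"
```

```text
slide [  7.47   2.87 135.22] turn [-0.0065  0.0156  0.0022]
[ 0.4863957  -0.13023713  0.112     ] [ 0.48579585 -0.13040123  0.062     ] [ 0.57726125 -0.10059342  0.09      ]
```

>>> servo_tool:
  deltas:
    - {"slide": [0,0,0],"turn": [-0.0065,0.0156,0],"fingers": 0.5}
    - {"slide": [5.5,2,15],"turn": [0,0,0],"fingers": 0.5}
    - {"slide": [0,0,30],"turn": [0,0,0],"fingers": 0.5}
    - {"slide": [0,0,30],"turn": [0,0,0],"fingers": 0.5}
    - {"slide": [0,0,30],"turn": [0,0,0],"fingers": 0.5}
    - {"slide": [0,0,20],"turn": [0,0,0],"fingers": 0.5}
    - {"slide": [0,0,10],"turn": [0,0,0],"fingers": 0.5}
    - {"slide": [0,0,0],"turn": [0,0,0],"fingers": 0.35}
    - {"slide": [0,0,0],"turn": [0,0,0],"fingers": 0.23}
    - {"slide": [0,0,0],"turn": [0,0,0],"fingers": 0.23}
    - {"slide": [0,0,0],"turn": [0,0,0],"fingers": 0.23}
    - {"slide": [0,0,0],"turn": [0,0,0],"fingers": 0.23}
  force: 5

```text
clock: 10.93
eef_pos: [0.488, -0.1313, 0.076]
tool_rot: [179.9, -0.3, 18.2]
wrist_force: [-1.2, 3.8, 2.5]
gripper_width: 0.0233
finger_force: 1.8
```

```bash
python3 -c "
from h import *
lev();goto([.4855,-.131,.072],18.3)"
```

```text
t 10.93 ang -0.0121 r 96.3 Ftan(fwd) 4.02 [-1.17  3.85  2.47] [ 0.488  -0.1313  0.076 ] [179.87  -0.29  18.25] 0.0233
slide [-2.27 -1.1   3.94] turn [ 0.0023 -0.005  -0.0009]
```

>>> servo_tool:
  deltas:
    - {"slide": [-2,-3,0],"turn": [0.0023,-0.005,0],"fingers": 0.23}
    - {"slide": [0.05,-3,0],"turn": [0,0,0.03],"fingers": 0.23}
    - {"slide": [0.125,-5,0],"turn": [0,0,0.05],"fingers": 0.23}
    - {"slide": [0.125,-5,0],"turn": [0,0,0.05],"fingers": 0.23}
    - {"slide": [0.125,-5,0],"turn": [0,0,0.05],"fingers": 0.23}
    - {"slide": [0.125,-5,0],"turn": [0,0,0.05],"fingers": 0.23}
    - {"slide": [0.125,-5,0],"turn": [0,0,0.05],"fingers": 0.23}
    - {"slide": [0.125,-5,0],"turn": [0,0,0.05],"fingers": 0.23}
    - {"slide": [0.125,-5,0],"turn": [0,0,0.05],"fingers": 0.23}
    - {"slide": [0.125,-5,0],"turn": [0,0,0.05],"fingers": 0.23}
    - {"slide": [0.125,-5,0],"turn": [0,0,0.05],"fingers": 0.23}
    - {"slide": [0.125,-5,0],"turn": [0,0,0.05],"fingers": 0.23}
    - {"slide": [0.125,-5,0],"turn": [0,0,0.05],"fingers": 0.23}
    - {"slide": [0.125,-5,0],"turn": [0,0,0.05],"fingers": 0.23}
    - {"slide": [0.125,-5,0],"turn": [0,0,0.05],"fingers": 0.23}
    - {"slide": [0,0,0],"turn": [0,0,0],"fingers": 0.23}
    - {"slide": [0,0,0],"turn": [0,0,0],"fingers": 0.23}

```text
clock: 12.35
eef_pos: [0.4856, -0.0625, 0.0744]
tool_rot: [179.9, 0.1, -20.6]
wrist_force: [0.5, -0.0, 0.2]
gripper_width: 0.0222
finger_force: 0.0
```

```bash
python3 -c "
from h import *
lev()"
```

```text
t 12.35 ang 0.7013 r 100.7 Ftan(fwd) 0.20 [ 0.55 -0.01  0.15] [ 0.4856 -0.0625  0.0744] [ 1.7992e+02  9.0000e-02 -2.0590e+01] 0.0222
```

>>> servo_tool:
  deltas:
    - {"slide": [0.245,7,0],"turn": [0,0,-0.07],"fingers": 0.23}
    - {"slide": [0.245,7,0],"turn": [0,0,-0.07],"fingers": 0.23}
    - {"slide": [0.245,7,0],"turn": [0,0,-0.07],"fingers": 0.23}
    - {"slide": [0.245,7,0],"turn": [0,0,-0.07],"fingers": 0.23}
    - {"slide": [0.245,7,0],"turn": [0,0,-0.07],"fingers": 0.23}
    - {"slide": [0.245,7,0],"turn": [0,0,-0.07],"fingers": 0.23}
    - {"slide": [0.245,7,0],"turn": [0,0,-0.07],"fingers": 0.23}
    - {"slide": [0.245,7,0],"turn": [0,0,-0.07],"fingers": 0.23}
    - {"slide": [0.245,7,0],"turn": [0,0,-0.07],"fingers": 0.23}
    - {"slide": [0.245,7,0],"turn": [0,0,-0.07],"fingers": 0.23}
    - {"slide": [0,0,0],"turn": [0,0,0],"fingers": 0.23}

```text
clock: 13.27
eef_pos: [0.4846, -0.1317, 0.0741]
tool_rot: [-179.9, 0.2, 19.5]
wrist_force: [0.0, -0.0, 0.1]
gripper_width: 0.022
finger_force: 0.1
```

```bash
python3 -c "
from h import *
lev()"
```

```text
t 13.27 ang -0.0046 r 99.6 Ftan(fwd) -0.06 [ 0.04 -0.05  0.14] [ 0.4846 -0.1317  0.0741] [-1.7994e+02  1.5000e-01  1.9470e+01] 0.022
```

Now a second stroke: forward, back to rest, then look at the result.

>>> servo_tool:
  deltas:
    - {"slide": [0.245,-7,0],"turn": [0,0,0.07],"fingers": 0.23}
    - {"slide": [0.245,-7,0],"turn": [0,0,0.07],"fingers": 0.23}
    - {"slide": [0.245,-7,0],"turn": [0,0,0.07],"fingers": 0.23}
    - {"slide": [0.245,-7,0],"turn": [0,0,0.07],"fingers": 0.23}
    - {"slide": [0.245,-7,0],"turn": [0,0,0.07],"fingers": 0.23}
    - {"slide": [0.245,-7,0],"turn": [0,0,0.07],"fingers": 0.23}
    - {"slide": [0.245,-7,0],"turn": [0,0,0.07],"fingers": 0.23}
    - {"slide": [0.245,-7,0],"turn": [0,0,0.07],"fingers": 0.23}
    - {"slide": [0.245,-7,0],"turn": [0,0,0.07],"fingers": 0.23}
    - {"slide": [0.245,-7,0],"turn": [0,0,0.07],"fingers": 0.23}
    - {"slide": [0,0,0],"turn": [0,0,0],"fingers": 0.23}
    - {"slide": [0,0,0],"turn": [0,0,0],"fingers": 0.23}

```text
clock: 14.27
eef_pos: [0.4853, -0.0624, 0.074]
tool_rot: [179.9, 0.1, -20.6]
wrist_force: [-0.9, -0.2, -0.3]
gripper_width: 0.0219
finger_force: 0.0
```

```bash
python3 -c "
from h import *
lev()
a=save('top','t5.png')[190:280,210:350,::-1]; b=save('scene','s5.png')[160:260,180:330,::-1]
z=lambda q,f:cv2.resize(q,f,interpolation=cv2.INTER_CUBIC)
cv2.imwrite('pics/c5.png',np.hstack([z(a,(420,270)),z(b,(375,270))]))"
```

```text
t 14.27 ang 0.7014 r 100.9 Ftan(fwd) -0.49 [-0.87 -0.18 -0.25] [ 0.4853 -0.0624  0.074 ] [ 1.7992e+02  1.3000e-01 -2.0590e+01] 0.0219
```

View pics/c5.png

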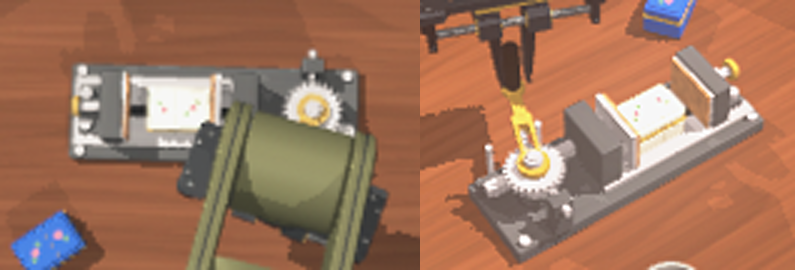

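The pad now touches the box, and about 19 mm remains from the box to the anvil. Two more full strokes are safe.

>>> servo_tool:
  deltas:
    - {"slide": [0.245,7,0],"turn": [0,0,-0.07],"fingers": 0.23}
    - {"slide": [0.245,7,0],"turn": [0,0,-0.07],"fingers": 0.23}
    - {"slide": [0.245,7,0],"turn": [0,0,-0.07],"fingers": 0.23}
    - {"slide": [0.245,7,0],"turn": [0,0,-0.07],"fingers": 0.23}
    - {"slide": [0.245,7,0],"turn": [0,0,-0.07],"fingers": 0.23}
    - {"slide": [0.245,7,0],"turn": [0,0,-0.07],"fingers": 0.23}
    - {"slide": [0.245,7,0],"turn": [0,0,-0.07],"fingers": 0.23}
    - {"slide": [0.245,7,0],"turn": [0,0,-0.07],"fingers": 0.23}
    - {"slide": [0.245,7,0],"turn": [0,0,-0.07],"fingers": 0.23}
    - {"slide": [0.245,7,0],"turn": [0,0,-0.07],"fingers": 0.23}
    - {"slide": [0.245,-7,0],"turn": [0,0,0.07],"fingers": 0.23}
    - {"slide": [0.245,-7,0],"turn": [0,0,0.07],"fingers": 0.23}
    - {"slide": [0.245,-7,0],"turn": [0,0,0.07],"fingers": 0.23}
    - {"slide": [0.245,-7,0],"turn": [0,0,0.07],"fingers": 0.23}
    - {"slide": [0.245,-7,0],"turn": [0,0,0.07],"fingers": 0.23}
    - {"slide": [0.245,-7,0],"turn": [0,0,0.07],"fingers": 0.23}
    - {"slide": [0.245,-7,0],"turn": [0,0,0.07],"fingers": 0.23}
    - {"slide": [0.245,-7,0],"turn": [0,0,0.07],"fingers": 0.23}
    - {"slide": [0.245,-7,0],"turn": [0,0,0.07],"fingers": 0.23}
    - {"slide": [0.245,-7,0],"turn": [0,0,0.07],"fingers": 0.23}

```text
clock: 16.03
eef_pos: [0.4852, -0.0631, 0.0742]
tool_rot: [179.8, 0.1, -20.9]
wrist_force: [-0.8, -3.0, 1.4]
gripper_width: 0.0217
finger_force: 1.3
```

>>> servo_tool:
  deltas:
    - {"slide": [0.245,7,0],"turn": [0,0,-0.07],"fingers": 0.23}
    - {"slide": [0.245,7,0],"turn": [0,0,-0.07],"fingers": 0.23}
    - {"slide": [0.245,7,0],"turn": [0,0,-0.07],"fingers": 0.23}
    - {"slide": [0.245,7,0],"turn": [0,0,-0.07],"fingers": 0.23}
    - {"slide": [0.245,7,0],"turn": [0,0,-0.07],"fingers": 0.23}
    - {"slide": [0.245,7,0],"turn": [0,0,-0.07],"fingers": 0.23}
    - {"slide": [0.245,7,0],"turn": [0,0,-0.07],"fingers": 0.23}
    - {"slide": [0.245,7,0],"turn": [0,0,-0.07],"fingers": 0.23}
    - {"slide": [0.245,7,0],"turn": [0,0,-0.07],"fingers": 0.23}
    - {"slide": [0.245,7,0],"turn": [0,0,-0.07],"fingers": 0.23}
    - {"slide": [0,0,0],"turn": [0,0,0],"fingers": 0.23}

```text
clock: 16.95
eef_pos: [0.4846, -0.1318, 0.074]
tool_rot: [-179.9, 0.2, 19.4]
wrist_force: [0.4, 0.1, -0.1]
gripper_width: 0.0222
finger_force: 0.1
```

```bash
python3 -c "
from h import *
lev()
a=save('top','t6.png')[190:280,210:350,::-1]; b=save('scene','s6.png')[160:260,180:330,::-1]
z=lambda q,f:cv2.resize(q,f,interpolation=cv2.INTER_CUBIC)
cv2.imwrite('pics/c6.png',np.hstack([z(a,(420,270)),z(b,(375,270))]))"
```

```text
t 16.95 ang -0.0051 r 99.6 Ftan(fwd) 0.00 [ 0.41  0.14 -0.14] [ 0.4846 -0.1318  0.074 ] [-1.7993e+02  1.5000e-01  1.9430e+01] 0.0222
```

View pics/c6.png

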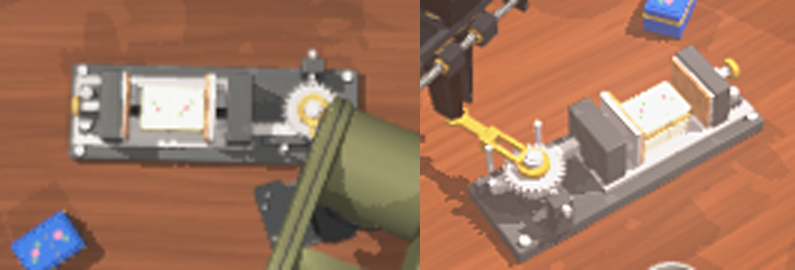

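About 10 mm is left. One more full stroke, with the force read at its end.

>>> servo_tool:
  deltas:
    - {"slide": [0.245,-7,0],"turn": [0,0,0.07],"fingers": 0.23}
    - {"slide": [0.245,-7,0],"turn": [0,0,0.07],"fingers": 0.23}
    - {"slide": [0.245,-7,0],"turn": [0,0,0.07],"fingers": 0.23}
    - {"slide": [0.245,-7,0],"turn": [0,0,0.07],"fingers": 0.23}
    - {"slide": [0.245,-7,0],"turn": [0,0,0.07],"fingers": 0.23}
    - {"slide": [0.125,-5,0],"turn": [0,0,0.05],"fingers": 0.23}
    - {"slide": [0.125,-5,0],"turn": [0,0,0.05],"fingers": 0.23}
    - {"slide": [0.125,-5,0],"turn": [0,0,0.05],"fingers": 0.23}
    - {"slide": [0.125,-5,0],"turn": [0,0,0.05],"fingers": 0.23}
    - {"slide": [0.125,-5,0],"turn": [0,0,0.05],"fingers": 0.23}
    - {"slide": [0.125,-5,0],"turn": [0,0,0.05],"fingers": 0.23}
    - {"slide": [0.125,-5,0],"turn": [0,0,0.05],"fingers": 0.23}
    - {"slide": [0,0,0],"turn": [0,0,0],"fingers": 0.23}
    - {"slide": [0,0,0],"turn": [0,0,0],"fingers": 0.23}
    - {"slide": [0,0,0],"turn": [0,0,0],"fingers": 0.23}

```text
clock: 18.3
eef_pos: [0.4853, -0.0625, 0.074]
tool_rot: [179.9, 0.1, -20.7]
wrist_force: [-0.6, -0.1, -0.2]
gripper_width: 0.0219
finger_force: 0.0
```

```bash
python3 -c "
from h import *
lev()"
```

```text
t 18.3 ang 0.7001 r 100.9 Ftan(fwd) -0.27 [-0.59 -0.06 -0.16] [ 0.4853 -0.0625  0.074 ] [ 1.7992e+02  1.3000e-01 -2.0660e+01] 0.0219
```

>>> servo_tool:
  deltas:
    - {"slide": [0.245,7,0],"turn": [0,0,-0.07],"fingers": 0.23}
    - {"slide": [0.245,7,0],"turn": [0,0,-0.07],"fingers": 0.23}
    - {"slide": [0.245,7,0],"turn": [0,0,-0.07],"fingers": 0.23}
    - {"slide": [0.245,7,0],"turn": [0,0,-0.07],"fingers": 0.23}
    - {"slide": [0.245,7,0],"turn": [0,0,-0.07],"fingers": 0.23}
    - {"slide": [0.245,7,0],"turn": [0,0,-0.07],"fingers": 0.23}
    - {"slide": [0.245,7,0],"turn": [0,0,-0.07],"fingers": 0.23}
    - {"slide": [0.245,7,0],"turn": [0,0,-0.07],"fingers": 0.23}
    - {"slide": [0.245,7,0],"turn": [0,0,-0.07],"fingers": 0.23}
    - {"slide": [0.245,7,0],"turn": [0,0,-0.07],"fingers": 0.23}
    - {"slide": [0,0,0],"turn": [0,0,0],"fingers": 0.23}

```text
clock: 19.22
eef_pos: [0.4845, -0.1317, 0.0739]
tool_rot: [-179.9, 0.2, 19.4]
wrist_force: [0.7, -0.7, 0.9]
gripper_width: 0.0219
finger_force: 0.0
```

>>> servo_tool:
  deltas:
    - {"slide": [0.245,-7,0],"turn": [0,0,0.07],"fingers": 0.23}
    - {"slide": [0.245,-7,0],"turn": [0,0,0.07],"fingers": 0.23}
    - {"slide": [0.245,-7,0],"turn": [0,0,0.07],"fingers": 0.23}
    - {"slide": [0.245,-7,0],"turn": [0,0,0.07],"fingers": 0.23}
    - {"slide": [0.08,-4,0],"turn": [0,0,0.04],"fingers": 0.23}
    - {"slide": [0.08,-4,0],"turn": [0,0,0.04],"fingers": 0.23}
    - {"slide": [0.08,-4,0],"turn": [0,0,0.04],"fingers": 0.23}
    - {"slide": [0.08,-4,0],"turn": [0,0,0.04],"fingers": 0.23}
    - {"slide": [0.08,-4,0],"turn": [0,0,0.04],"fingers": 0.23}
    - {"slide": [0.02,-2,0],"turn": [0,0,0.02],"fingers": 0.23}
    - {"slide": [0,0,0],"turn": [0,0,0],"fingers": 0.23}
    - {"slide": [0,0,0],"turn": [0,0,0],"fingers": 0.23}
    - {"slide": [0,0,0],"turn": [0,0,0],"fingers": 0.23}

```text
clock: 20.3
eef_pos: [0.4802, -0.0818, 0.074]
tool_rot: [180.0, 0.1, -9.2]
wrist_force: [-0.4, -0.4, 0.8]
gripper_width: 0.0217
finger_force: 0.2
```

```bash
python3 -c "
from h import *
lev()"
```

```text
t 20.3 ang 0.5016 r 100.5 Ftan(fwd) -0.43 [-0.45 -0.35  0.76] [ 0.4802 -0.0818  0.074 ] [ 1.7997e+02  1.5000e-01 -9.2400e+00] 0.0217
```

>>> servo_tool:
  deltas:
    - {"slide": [0.08,-4,0],"turn": [0,0,0.04],"fingers": 0.23}
    - {"slide": [0.08,-4,0],"turn": [0,0,0.04],"fingers": 0.23}
    - {"slide": [0.08,-4,0],"turn": [0,0,0.04],"fingers": 0.23}
    - {"slide": [0.08,-4,0],"turn": [0,0,0.04],"fingers": 0.23}
    - {"slide": [0.08,-4,0],"turn": [0,0,0.04],"fingers": 0.23}
    - {"slide": [0,0,0],"turn": [0,0,0],"fingers": 0.23}
    - {"slide": [0,0,0],"turn": [0,0,0],"fingers": 0.23}
    - {"slide": [0,0,0],"turn": [0,0,0],"fingers": 0.23}

```text
clock: 20.97
eef_pos: [0.4854, -0.0626, 0.074]
tool_rot: [179.9, 0.1, -20.7]
wrist_force: [0.1, -0.8, 0.5]
gripper_width: 0.0216
finger_force: 0.1
```

```bash
python3 -c "
from h import *
lev()"
```

```text
t 20.97 ang 0.6997 r 100.8 Ftan(fwd) -0.66 [ 0.13 -0.77  0.48] [ 0.4854 -0.0626  0.074 ] [ 1.7994e+02  1.4000e-01 -2.0650e+01] 0.0216
```

>>> servo_tool:
  deltas:
    - {"slide": [0.245,7,0],"turn": [0,0,-0.07],"fingers": 0.23}
    - {"slide": [0.245,7,0],"turn": [0,0,-0.07],"fingers": 0.23}
    - {"slide": [0.245,7,0],"turn": [0,0,-0.07],"fingers": 0.23}
    - {"slide": [0.245,7,0],"turn": [0,0,-0.07],"fingers": 0.23}
    - {"slide": [0.245,7,0],"turn": [0,0,-0.07],"fingers": 0.23}
    - {"slide": [0.245,7,0],"turn": [0,0,-0.07],"fingers": 0.23}
    - {"slide": [0.245,7,0],"turn": [0,0,-0.07],"fingers": 0.23}
    - {"slide": [0.245,7,0],"turn": [0,0,-0.07],"fingers": 0.23}
    - {"slide": [0.245,7,0],"turn": [0,0,-0.07],"fingers": 0.23}
    - {"slide": [0.245,7,0],"turn": [0,0,-0.07],"fingers": 0.23}
    - {"slide": [0,0,0],"turn": [0,0,0],"fingers": 0.23}
    - {"slide": [0.125,-5,0],"turn": [0,0,0.05],"fingers": 0.23}
    - {"slide": [0.125,-5,0],"turn": [0,0,0.05],"fingers": 0.23}
    - {"slide": [0.125,-5,0],"turn": [0,0,0.05],"fingers": 0.23}
    - {"slide": [0.08,-4,0],"turn": [0,0,0.04],"fingers": 0.23}
    - {"slide": [0.08,-4,0],"turn": [0,0,0.04],"fingers": 0.23}
    - {"slide": [0.02,-2,0],"turn": [0,0,0.02],"fingers": 0.23}
    - {"slide": [0,0,0],"turn": [0,0,0],"fingers": 0.23}

```text
clock: 22.47
eef_pos: [0.4792, -0.1066, 0.0741]
tool_rot: [180.0, 0.2, 5.1]
wrist_force: [-1.0, 0.3, 0.7]
gripper_width: 0.0221
finger_force: 0.3
```

```bash
cat >> h.py <<'E'
def force(n=8):
    L=[]
    for i in range(n):
        camera('top');s=manip.state();d=s['eef_pos'][:2]-PIV;d=d/np.linalg.norm(d);L.append(s['wrist_force'][:2]@np.array([d[1],-d[0]]))
    print('Fback mean %.2f sd %.2f'%(-np.mean(L),np.std(L)));lev()
E
python3 -c "
from h import *
force()"
```

```text
Fback mean 0.38 sd 0.45
t 22.87 ang 0.2508 r 99.9 Ftan(fwd) -0.59 [-0.86 -0.65 -0.02] [ 0.4794 -0.1068  0.074 ] [1.7999e+02 1.6000e-01 5.0800e+00] 0.022
```

>>> servo_tool:
  deltas:
    - {"slide": [0.05,-3,0],"turn": [0,0,0.03],"fingers": 0.23}
    - {"slide": [0.05,-3,0],"turn": [0,0,0.03],"fingers": 0.23}
    - {"slide": [0.05,-3,0],"turn": [0,0,0.03],"fingers": 0.23}
    - {"slide": [0.05,-3,0],"turn": [0,0,0.03],"fingers": 0.23}
    - {"slide": [0.05,-3,0],"turn": [0,0,0.03],"fingers": 0.23}
    - {"slide": [0,0,0],"turn": [0,0,0],"fingers": 0.23}

```text
clock: 23.37
eef_pos: [0.4792, -0.0918, 0.074]
tool_rot: [179.9, 0.2, -3.5]
wrist_force: [0.1, -1.0, 0.6]
gripper_width: 0.0221
finger_force: 0.5
```

```bash
python3 -c "
from h import *
force()"
```

```text
Fback mean 0.52 sd 0.34
t 23.77 ang 0.4002 r 100.2 Ftan(fwd) -0.61 [-0.51 -0.57  0.21] [ 0.4792 -0.0919  0.074 ] [ 1.7996e+02  1.5000e-01 -3.5000e+00] 0.0218
```

>>> servo_tool:
  deltas:
    - {"slide": [0.05,-3,0],"turn": [0,0,0.03],"fingers": 0.23}
    - {"slide": [0.05,-3,0],"turn": [0,0,0.03],"fingers": 0.23}
    - {"slide": [0.05,-3,0],"turn": [0,0,0.03],"fingers": 0.23}
    - {"slide": [0.05,-3,0],"turn": [0,0,0.03],"fingers": 0.23}
    - {"slide": [0,0,0],"turn": [0,0,0],"fingers": 0.23}

```text
clock: 24.18
eef_pos: [0.4806, -0.08, 0.074]
tool_rot: [179.9, 0.1, -10.4]
wrist_force: [-1.1, -2.0, -0.0]
gripper_width: 0.0218
finger_force: 1.1
```

```bash
python3 -c "
from h import *
force()"
```

```text
Fback mean 2.28 sd 0.69
t 24.58 ang 0.5194 r 100.4 Ftan(fwd) -2.86 [-0.45 -2.83  0.55] [ 0.4806 -0.0801  0.074 ] [ 1.7994e+02  1.5000e-01 -1.0380e+01] 0.0219
```

>>> servo_tool:
  deltas:
    - {"slide": [0.05,-3,0],"turn": [0,0,0.03],"fingers": 0.23}
    - {"slide": [0.05,-3,0],"turn": [0,0,0.03],"fingers": 0.23}
    - {"slide": [0.05,-3,0],"turn": [0,0,0.03],"fingers": 0.23}
    - {"slide": [0.05,-3,0],"turn": [0,0,0.03],"fingers": 0.23}
    - {"slide": [0.05,-3,0],"turn": [0,0,0.03],"fingers": 0.23}
    - {"slide": [0.05,-3,0],"turn": [0,0,0.03],"fingers": 0.23}
    - {"slide": [0,0,0],"turn": [0,0,0],"fingers": 0.23}

```text
clock: 25.17
eef_pos: [0.4855, -0.0626, 0.074]
tool_rot: [179.9, 0.1, -20.7]
wrist_force: [-1.0, -2.8, 0.2]
gripper_width: 0.0221
finger_force: 1.7
```

```bash
python3 -c "
from h import *
force(12)"
```

```text
Fback mean 3.30 sd 0.43
t 25.77 ang 0.6991 r 100.7 Ftan(fwd) -3.04 [-1.84 -2.54 -0.17] [ 0.4855 -0.0627  0.074 ] [ 1.7992e+02  1.3000e-01 -2.0690e+01] 0.0221
```

>>> servo_tool:
  deltas:
    - {"slide": [0.125,5,0],"turn": [0,0,-0.05],"fingers": 0.23}
    - {"slide": [0.245,7,0],"turn": [0,0,-0.07],"fingers": 0.23}
    - {"slide": [0.245,7,0],"turn": [0,0,-0.07],"fingers": 0.23}
    - {"slide": [0.245,7,0],"turn": [0,0,-0.07],"fingers": 0.23}
    - {"slide": [0.245,7,0],"turn": [0,0,-0.07],"fingers": 0.23}
    - {"slide": [0.245,7,0],"turn": [0,0,-0.07],"fingers": 0.23}
    - {"slide": [0.245,7,0],"turn": [0,0,-0.07],"fingers": 0.23}
    - {"slide": [0.245,7,0],"turn": [0,0,-0.07],"fingers": 0.23}
    - {"slide": [0.245,7,0],"turn": [0,0,-0.07],"fingers": 0.23}
    - {"slide": [0.245,7,0],"turn": [0,0,-0.07],"fingers": 0.23}
    - {"slide": [0.02,2,0],"turn": [0,0,-0.02],"fingers": 0.23}
    - {"slide": [0,0,0],"turn": [0,0,0],"fingers": 0.23}
    - {"slide": [0.08,-4,0],"turn": [0,0,0.04],"fingers": 0.23}
    - {"slide": [0.05,-3,0],"turn": [0,0,0.03],"fingers": 0.23}
    - {"slide": [0.05,-3,0],"turn": [0,0,0.03],"fingers": 0.23}
    - {"slide": [0,0,0],"turn": [0,0,0],"fingers": 0.23}

```text
clock: 27.1
eef_pos: [0.4821, -0.1211, 0.0742]
tool_rot: [180.0, 0.1, 13.6]
wrist_force: [0.6, -1.2, -0.0]
gripper_width: 0.0216
finger_force: 0.5
```

```bash
python3 -c "
from h import *
force()"
```

```text
Fback mean 0.75 sd 0.46
t 27.5 ang 0.0991 r 99.3 Ftan(fwd) -1.04 [ 0.64 -0.93 -0.97] [ 0.4821 -0.1217  0.0742] [-1.800e+02  1.300e-01  1.368e+01] 0.0222
```

>>> servo_tool:
  deltas:
    - {"slide": [0.05,-3,0],"turn": [0,0,0.03],"fingers": 0.23}
    - {"slide": [0.05,-3,0],"turn": [0,0,0.03],"fingers": 0.23}
    - {"slide": [0,0,0],"turn": [0,0,0],"fingers": 0.23}

```text
clock: 27.75
eef_pos: [0.4809, -0.1162, 0.0742]
tool_rot: [179.9, 0.1, 10.2]
wrist_force: [1.6, -2.8, -1.2]
gripper_width: 0.0222
finger_force: 1.5
```

```bash
python3 -c "
from h import *
force()"
```

```text
Fback mean 3.05 sd 0.64
t 28.15 ang 0.1579 r 99.4 Ftan(fwd) -3.58 [ 2.37 -3.24 -0.44] [ 0.4809 -0.116   0.0742] [1.7998e+02 1.3000e-01 1.0250e+01] 0.0222
```

>>> servo_tool:
  deltas:
    - {"slide": [0.05,-3,0],"turn": [0,0,0.03],"fingers": 0.23}
    - {"slide": [0.05,-3,0],"turn": [0,0,0.03],"fingers": 0.23}
    - {"slide": [0,0,0],"turn": [0,0,0],"fingers": 0.23}

```text
clock: 28.4
eef_pos: [0.4799, -0.1099, 0.0742]
tool_rot: [180.0, 0.1, 6.8]
wrist_force: [1.7, -4.9, -0.4]
gripper_width: 0.0221
finger_force: 1.9
```

```bash
python3 -c "
from h import *
force(12)"
```

```text
Fback mean 3.90 sd 0.54
t 29.0 ang 0.2196 r 99.6 Ftan(fwd) -3.06 [ 1.7  -2.91  0.74] [ 0.4799 -0.1099  0.0742] [1.7998e+02 1.3000e-01 6.8100e+00] 0.0219
```

The load resumes at about 2.8 N of back-press, so the last notch holds roughly 20–25 N on the box, which is the middle of the snug range. Swinging the lever to rest and withdrawing.

>>> servo_tool:
  deltas:
    - {"slide": [0.05,3,0],"turn": [0,0,-0.03],"fingers": 0.23}
    - {"slide": [0.125,5,0],"turn": [0,0,-0.05],"fingers": 0.23}
    - {"slide": [0.125,5,0],"turn": [0,0,-0.05],"fingers": 0.23}
    - {"slide": [0.125,5,0],"turn": [0,0,-0.05],"fingers": 0.23}
    - {"slide": [0.08,4,0],"turn": [0,0,-0.04],"fingers": 0.23}
    - {"slide": [0,1,0],"turn": [0,0,-0.01],"fingers": 0.23}
    - {"slide": [0,0,0],"turn": [0,0,0],"fingers": 0.23}
    - {"slide": [0,-1,0],"turn": [0,0,0],"fingers": 0.35}
    - {"slide": [0,0,0],"turn": [0,0,0],"fingers": 0.5}
    - {"slide": [0,0,0],"turn": [0,0,0],"fingers": 0.5}
    - {"slide": [0,0,0],"turn": [0,0,0],"fingers": 0.5}
    - {"slide": [0,0,-10],"turn": [0,0,0],"fingers": 0.5}
    - {"slide": [0,0,-30],"turn": [0,0,0],"fingers": 0.5}
    - {"slide": [0,0,-40],"turn": [0,0,0],"fingers": 0.5}
    - {"slide": [0,0,-40],"turn": [0,0,0],"fingers": 0.5}
    - {"slide": [-20,0,-10],"turn": [0,0,0],"fingers": 0.5}
    - {"slide": [-20,0,0],"turn": [0,0,0],"fingers": 0.5}
    - {"slide": [0,0,0],"turn": [0,0,0],"fingers": 0.5}
    - {"slide": [0,0,0],"turn": [0,0,0],"fingers": 0.5}

```text
clock: 30.58
eef_pos: [0.4474, -0.145, 0.205]
tool_rot: [180.0, 0.1, 19.9]
wrist_force: [-0.2, -0.3, -0.3]
gripper_width: 0.0472
finger_force: 0.0
```

```bash
python3 -c "
from h import *
lev()
c=calibration('wrist');a=save('wrist','w7.png')[0:230,:400,::-1]; b=save('scene','s7.png')[160:260,180:330,::-1]
z=lambda q,f:cv2.resize(q,f,interpolation=cv2.INTER_CUBIC)
cv2.imwrite('pics/c7.png',np.hstack([a,z(b,(345,230))]))"
```

```text
t 30.58 ang -0.0100 r 139.0 Ftan(fwd) -0.26 [-0.16 -0.33 -0.26] [ 0.4474 -0.145   0.205 ] [1.7997e+02 6.0000e-02 1.9910e+01] 0.0472
```

View pics/c7.png

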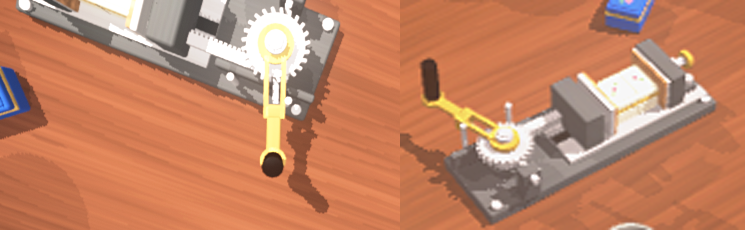

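The box sits between both cork faces, pad against one end and anvil against the other. The lever is back near rest, with the grip top at (273,163) and the hub at (276,41). I'll check the lever angle and then hand in.

```bash
python3 -c "
from h import *
g=ray('wrist',273,163,.112)
print(g,198.3-np.degrees(np.arctan2(*(g[:2]-PIV)[::-1]))%360)
if np.linalg.norm(g[:2]-[.486,-.130])<.005: print(job.hand_in())"
```

```text
[ 0.48635673 -0.12950906  0.112     ] 0.6320986570841001
the job is handed in; nothing more can be done
None
```

The job is handed in: the box stands in the clamp with an estimated 20–25 N on it (judged from the grip load, not measured directly), the lever is about 0.01 rad from rest, nothing was seen to be disturbed, and no verdict came back.

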